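# Tip the block tray for counting

## Task

Set the counting lamp's dimmer lever straight up. Then lift the wooden tray by its carrying bar clear of the table and everything on it, and tip it about 40 degrees so that all four loose discs slide together into the corner with the square post, spilling none and leaving the other things on the table where they are. Finish while holding the tray still in the air, tipped like that: do not put it down or let go.

Things in the scene. Friction and masses are not known exactly. Their poses are not given: they have to be found in the camera images.
- dimmer (a joint): Dimmer lever of the counting lamp: steel rod 10 mm thick with a wooden ball knob, 26 mm diameter. Rad: 0 = leaning fully to the base's -x, 0.75 = straight up, 1.5 = fully to the base's +x (positive turn about the base's +y). Light friction (under 1 N at the knob); it stays where left. Starts between 0 and 0.4.
- dimmer_tip (a point): Centre of the lever's ball knob, 85 mm from the hinge axis.
- dimmer_base: The lever's fixed base, a black block 70 (x) by 50 (y) by 25 mm high, screwed to the table, with a hinge barrel on top. Origin at the centre of its underside; the hinge axis runs along its y, 22 mm above the origin. It stands to the robot's left.
- tray_grip (a point): Middle of the tray's wooden carrying bar, 115 mm above the tray's underside, on its centre line, with the tray's axes: x along the bar, y across, z up. The bar is 24 mm wide (y), 30 mm high, its top 130 mm above the table, and runs the tray's whole length (x) between end posts 12 by 30 mm outside the short walls.
- tray: Loose wooden tray (tote), 0.3 to 0.5 kg: open box 250 (x) by 190 (y) by 55 mm high, walls and floor 8 mm thick, flat on the table. Origin at the centre of its underside, axes as tray_grip. Its -x, -y corner carries a square post and starts facing the robot, within about 45 degrees to either side.
- tray_corner (a point): Inside floor corner of the tray at the marked corner: -117, -87, +8 mm from the tray's origin. The marked corner is the only one with a square wooden post, 26 by 26 mm, on its outside, 85 mm high (30 mm above the walls).
- tray_foot (a point): The underside of the tray at the marked corner (-125, -95, 0 mm from the tray's origin), the lowest point, within some millimetres, when tipped that way.
- disc_a_mid (a point): Centre of a loose wooden disc in the tray, 30 mm diameter, 14 mm high. All four discs weigh 12 g and are waxed: they start to slide on the tray floor when it slopes 13 to 18 degrees, but drag on the walls too and run along them only when it is tipped more than about 32 degrees straight between the two walls.
- disc_b_mid (a point): Centre of a second such disc in the tray.
- disc_big_mid (a point): Centre of the largest loose disc in the tray, 36 mm diameter, 16 mm high.
- disc_small_mid (a point): Centre of the smallest loose disc in the tray, 24 mm diameter, 14 mm high.
- octo_a: Bystander: loose eight-sided wooden piece, 52 mm across, 22 mm high, between the tray and the lever. Origin (of every bystander) at the centre of its underside.
- octo_b: Bystander: a second such eight-sided piece, farther from the robot.
- arch: Bystander: loose wooden arch, 35 by 90 mm, 75 mm high, between tray and lever on the robot's side.
- mug: Bystander: white mug, 80 mm diameter, 90 mm high, left of the lever.
- house: Bystander: upright wooden toy house front, 110 mm wide, 35 mm thick, 170 mm high, at the far right.
- house_low: Bystander: smaller upright toy house front, 90 mm wide, 35 mm thick, 110 mm high, at the near right.
Not all that is in view belongs to the job. There is more than one size of the dimmer_base; the job needs the smaller.

How it is judged (in metres and radians):
On the way, in this order (a step that is already met when the one before it is completed fails the run):
1. the dimmer lever stands straight up, while the tray still stands on the table (value of joint dimmer between 0.61 and 0.89 rad and height (world z) of tray_foot below 0.015 m), for 0.3 s.
2. the tray is lifted clear of the table in the gripper (height (world z) of tray_foot above 0.03 m and contact force between tray and the fingers above 1 N), for 0.2 s.
At the end, for the whole second after the job is handed in: Lever within 8 degrees of straight up; tray held still by the gripper, marked corner 30 mm or more above the table, touching no other thing, tipped 20 to 57 degrees; centres of all four discs within 115 mm of the inside floor corner with the post, in the tray (all of step 2 and value of joint dimmer between 0.61 and 0.89 rad and angle between tray's own z axis and vertical between 0.35 and 1 rad and linear speed of tray below 0.03 m/s and distance between each of disc_a_mid, disc_b_mid, disc_big_mid, disc_small_mid and tray_corner below 0.115 m and z of each of disc_a_mid, disc_b_mid, disc_big_mid, disc_small_mid in the frame of tray_corner below 0.045 m and contact force between tray and octo_a below 0.3 N and contact force between tray and octo_b below 0.3 N and contact force between tray and arch below 0.3 N and contact force between tray and mug below 0.3 N and contact force between tray and house below 0.3 N and contact force between tray and house_low below 0.3 N and contact force between tray and dimmer_base below 0.3 N); the arm keeps its last pose, push and grip.
It fails at once if a bystander is moved more than 40 mm (distance of any of octo_a, octo_b, arch, mug, house, house_low from where it was at the start of the episode above 0.04 m).
It also fails if it takes over 56 s, if anything falls off the work surface, if the arm or the gripper's body presses on something with over 40 N, if the wrist force passes 120 N, or if a joint passes its speed limit or range.

## Robot

A 7-joint arm with a two-finger parallel gripper is mounted at the origin on the work surface. World frame = base frame: x ahead of the robot, y to its left, z up, the work surface at z = 0. Lengths are in m, angles in degrees, forces in N, time in s.
With the tool pointing down it reaches from about 0.425 to 0.875 m from the base axis. Payload 4.7 kg.
Tool frame: the origin (TCP) lies midway between the tips of the shut fingers; the grasp point (between the pads) lies 19 mm behind it; z points along the fingers, y is the line along which they close (so a half turn about z gives the same grasp; the last joint's range is limited). The gripper opens to 87 mm and grips with 3 to 60 N. Pads are 19 mm wide; open, the fingers measure 117 mm over their backs; the gripper's body (75 mm by 190 mm) begins 51 mm behind the grasp point.
Start: joints at [65.208, 18.392, -4.016, 83.108, 1.295, 78.541, -3.26], TCP at [0.281, -0.586, 0.223] pointing down, gripper open.
Joint ranges: [-163.93, 163.93], [-17.29, 119.83], [-79.2, 71.16], [3.27, 140.29], [-89.18, 269.18], [5.43, 117.66], [-154.24, 154.24]. Speed limits (degrees/s): [147.25, 147.25, 180, 180, 180, 180, 180].

## Interface

Orientations are given as a 3x3 rotation matrix whose columns are the frame's x, y, z axes.
In Python, from workcell import reach, line_to, goto_joints, gripper_to, sleep, ik, state, snapshot, MotionError, hand_in gives the robot as it stands. Calls block until the motion is done:
- reach(position, orientation): joint-space move of the TCP to a pose.
- line_to(position, orientation=None, vel=0.15, max_force=None): straight line of the TCP; orientation=None keeps the orientation; vel is the mean speed in m/s. With max_force (N) it stops when the force on the tool has changed by that much, and returns True; else False.
- goto_joints(angles): joint-space move.
- gripper_to(opening, grasp_force=None): finger opening in m; grasp_force is the grip in N (None keeps the last); returns when the fingers have stopped.
- sleep(seconds).
- ik(position, orientation): joint angles nearest the present ones, or None.
- state(): the state.
- snapshot(name): name is "scene" or "top" or "wrist"; returns a dict with "color" (420x560x3 uint8, blue, green, red), "fx", "fy", "cx", "cy" (pixels), "distortion" ([k1, k2, p1, p2, k3] as OpenCV has them; the pictures are not rectified), "rvec" (rotation vector, rad) and "tvec" (3), from world to camera coordinates, as OpenCV has them; the wrist camera has in their place "tool_from_camera" (4x4, takes a point from camera to tool coordinates, whose origin is the TCP and whose axes are the flange's). Camera axes: x right, y down, z forward; pixel columns grow to the right and rows downward; lengths in m; the calibration is good to about 2 mm. A picture is of the moment at which its call begins: read the wrist's pose just before it. There is no depth.
A pose or a line that the arm cannot do raises MotionError and nothing moves.
- hand_in(): hands the job in; it is judged then, once.
The state is a dict: "t": time; "joint_pos": joint angles; "dq": joint speeds; "effort": joint torques, N m; "position": TCP position; "tool_rot": TCP orientation; "contact_force": force on the tool from outside, world axes, zero at the start; "moment": the same for the moment, N m; "grip_width": finger opening in m; "grasp_force": force on a finger pad.
Only numpy, scipy, OpenCV 4.12 (cv2) and the standard library are available. Lean on these libraries where they do the work, as an engineer would, in place of code of your own. Each camera call takes 0.05 s, during which the arm holds its last target. There are 200 camera calls.

## Working session

There is one attempt and no reset: what is moved stays moved. The work goes in short steps, each a Python script; the robot and the scene stay as the last script left them, time stands still between calls to the robot, and variables do not carry over. Pictures are saved under pics/ and viewed, at most 10 in all, crops included, and the job is handed in when it is done.

```bash
mkdir -p pics; ls; cat > h.py <<'E'
import numpy as np, cv2
from workcell import *
def cam(s):
    K=np.array([[s["fx"],0,s["cx"]],[0,s["fy"],s["cy"]],[0,0,1.]]); return K,np.array(s["distortion"],float)
def ray(s,uv):
    K,d=cam(s); n=cv2.undistortPoints(np.array(uv,float).reshape(-1,1,2),K,d).reshape(-1,2)
    R=cv2.Rodrigues(np.array(s["rvec"],float))[0]; t=np.array(s["tvec"],float).ravel()
    return -R.T@t, np.c_[n,np.ones(len(n))]@R
def plane(s,uv,z):
    o,d=ray(s,uv); return o+d*((z-o[2])/d[:,2])[:,None]
def proj(s,P):
    K,d=cam(s); return cv2.projectPoints(np.array(P,float).reshape(-1,3),np.array(s["rvec"],float),np.array(s["tvec"],float),K,d)[0].reshape(-1,2)
E
python3 - <<'E'
from h import *
import pickle
for n in("scene","top"):
    s=snapshot(n); pickle.dump(s,open(n+".pkl","wb")); cv2.imwrite(f"pics/{n}0.png",cv2.resize(s["color"],(784,588),interpolation=cv2.INTER_CUBIC))
    print(n,ray(s,[[280,210]]))
E
```

```text
pics
scene (array([1.23998661, 0.60156485, 1.39367388]), array([[-0.44126408, -0.34866046, -0.82711786]]))
top (array([0.29372295, 0.01067897, 1.35825277]), array([[ 0.15761309,  0.04824063, -0.98662761]]))
```

View pics/scene0.png

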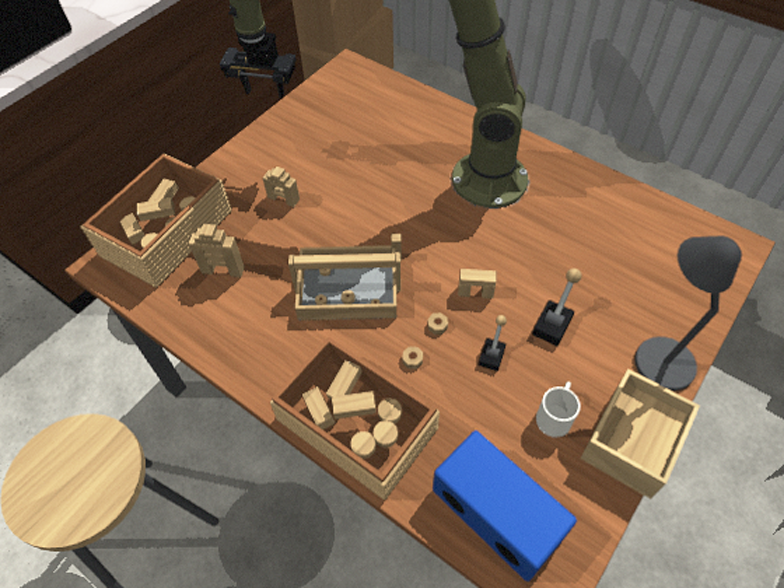

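View pics/top0.png

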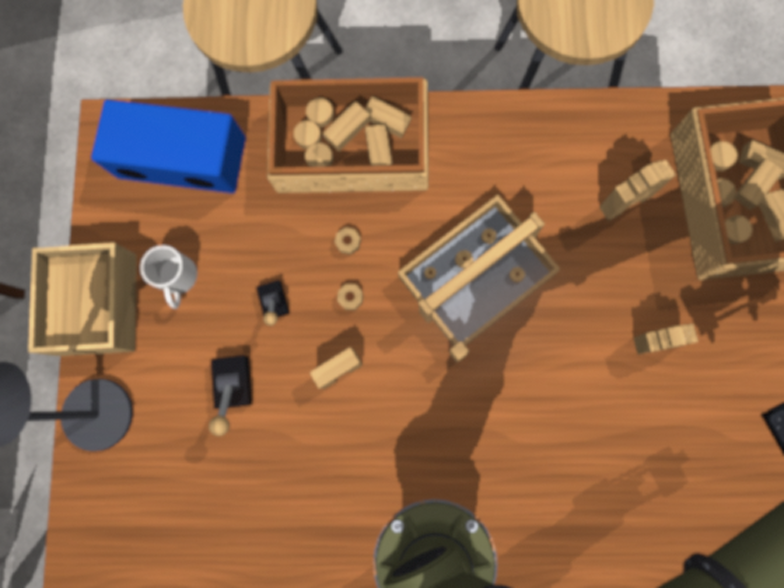

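The scene view shows the small lever at (492,350) with its knob at (500,320), and the tray with its post at (396,240). In the top view the small base is at (272,300) with its knob at (270,319). The bar runs from (427,305) to (540,222), and the post top is at (459,351).

```bash
python3 - <<'E'
from h import *
import pickle
T=pickle.load(open("top.pkl","rb"));S=pickle.load(open("scene.pkl","rb"))
q=lambda s,z,*p: plane(s,np.array(p)/1.4,z)[:,:2].round(3).tolist()
e=np.array(q(T,.13,(425,304),(540,223)));print("bar",e.tolist(),"mid",e.mean(0),"len",np.linalg.norm(e[1]-e[0]),"yaw",np.degrees(np.arctan2(*(e[1]-e[0])[::-1])))
print("post top",q(T,.085,(459,351)), "scene",q(S,.085,(396,238)))
es=np.array(q(S,.13,(292,259),(399,254)));print("bar scene",es.tolist(),es.mean(0))
for nm,s,c in(("top",T,(272,300)),("scene",S,(492,353))):
    im=s["color"];m=(im.max(2)<60).astype(np.uint8)
    n,l,st,ce=cv2.connectedComponentsWithStats(m)
    c=np.array(c)/1.4
    i=min([i for i in range(1,n) if st[i,4]>60],key=lambda i:np.linalg.norm(ce[i]-c))
    pts=cv2.findContours((l==i).astype(np.uint8),0,1)[0][0].reshape(-1,2)
    P=plane(s,pts,.025 if nm=="top" else .0)[:,:2]
    r=cv2.minAreaRect(P.astype(np.float32));print(nm,"base px",ce[i],st[i],"rect",r)
a=ray(T,[np.array((270,319))/1.4]);b=ray(S,[np.array((500.5,320))/1.4])
A=np.c_[a[1][0],-b[1][0]];k=np.linalg.lstsq(A,b[0]-a[0],rcond=None)[0]
print("knob",a[0]+k[0]*a[1][0],b[0]+k[1]*b[1][0])
print("big base,knob",q(T,.03,(231,381)),q(T,.12,(218,427)),"mug",q(T,.09,(161,267)),"octos",q(T,.022,(347,240),(349,296)),"arch",q(T,.075,(335,367)),"house",q(T,.17,(640,190)),"low",q(T,.11,(665,338)))
for n,s,b in(("t",T,(255,275,295,330)),("s",S,(465,305,525,375))):
    x0,y0,x1,y1=[int(v/1.4) for v in b];c=s["color"][y0:y1,x0:x1];cv2.imwrite(f"pics/c{n}.png",cv2.resize(c,None,fx=8,fy=8,interpolation=cv2.INTER_CUBIC)); print(n,x0,y0,c.shape)
a,b=cv2.imread("pics/ct.png"),cv2.imread("pics/cs.png");h=max(a.shape[0],b.shape[0])
f=lambda i:cv2.copyMakeBorder(i,0,h-i.shape[0],0,0,0);cv2.imwrite("pics/lev.png",np.hstack([f(a),f(b)]))
E
```

```text
bar [[0.471, 0.011], [0.619, -0.202]] mid [ 0.545  -0.0955] len 0.25937039152532426 yaw -55.20704835438305
post top [[0.389, -0.051]] scene [[0.395, -0.046]]
bar scene [[0.626, -0.191], [0.461, 0.012]] [ 0.5435 -0.0895]
top base px [195.78546713 211.80622837] [184 201  22  24 289] rect ((0.4996417164802551, 0.31281572580337524), (0.06806432455778122, 0.048324525356292725), 15.505752563476562)
scene base px [350.58403361 254.00840336] [342 242  19  23 238] rect ((0.49593067169189453, 0.3139173984527588), (0.07768405973911285, 0.049793753772974014), 15.230733871459961)
knob [0.45205731 0.30252066 0.08693473] [0.45243234 0.3019263  0.086845  ]
big base,knob [[0.339, 0.389]] [[0.255, 0.384]] mug [[0.554, 0.514]] octos [[0.618, 0.166], [0.504, 0.161]] arch [[0.362, 0.181]] house [[0.666, -0.376]] low [[0.407, -0.422]]
t 182 196 (39, 28, 3)
s 332 217 (50, 43, 3)
```

View pics/lev.png

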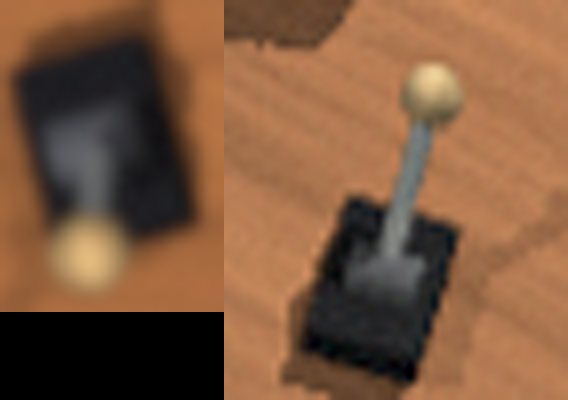

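The enlarged lever shows the base at yaw about 15.5°, with the knob leaning towards the robot. Sizes (68×48 mm) and knob height (87 mm) agree with what was given, so I'll grip the knob and swing it up.

```bash
cat >> h.py <<'E'
def down(yaw):  # tool y (closing line) at given yaw+90, tool z down; picks the half turn later
    c,s=np.cos(yaw),np.sin(yaw); return np.array([[c,s,0],[s,-c,0],[0,0,-1.]])
def best(p,R):
    q0=np.array(state()["joint_pos"]); o=[]
    for S in(R,R@np.diag([-1,-1,1.])):
        q=ik(p,S)
        if q is not None: o.append((np.abs(np.array(q)-q0).max(),S))
    return min(o,key=lambda v:v[0])[1]
E
python3 - <<'E'
from h import *
yaw=np.radians(15.5); ux=np.array([np.cos(yaw),np.sin(yaw),0])
H=np.array([.4985,.313,.022]); 
k=lambda th,off=0: H+.085*(np.sin(th-.75)*ux+np.array([0,0,np.cos(th-.75)]))-np.array([0,0,.019-off])
s=state();p=np.array(s["position"]);line_to([p[0],p[1],.36],vel=.3)
th=.14; a=k(th,.2); R=best(a,down(yaw)); reach(a,R); gripper_to(.06)
line_to(k(th),R,vel=.15,max_force=8); print(state()["position"],k(th))
gripper_to(.0,5); print("w",state()["grip_width"],state()["grasp_force"])
for t in np.linspace(th,.75,5)[1:]: print(line_to(k(t),R,vel=.08,max_force=15),state()["contact_force"])
print("w",state()["grip_width"],state()["position"],state()["t"])
s=snapshot("scene");cv2.imwrite("pics/s1.png",cv2.resize(s["color"][190:290,300:433],(798,600),interpolation=cv2.INTER_CUBIC))
E
```

```text
[0.45220057 0.30040691 0.07356493] [0.45157723 0.29998717 0.07267008]
w 0.02551294410123417 5.0018031064246316
False [-1.21308924  5.28055477 -0.08483305]
False [-1.8043375   6.15422248  0.08674238]
False [-0.79241495  5.7797757   0.20182336]
False [-1.41720889  6.15798965  0.15148546]
w 0.025415384664732064 [0.49810254 0.31485552 0.08817452] 8.0583
```

View pics/s1.png

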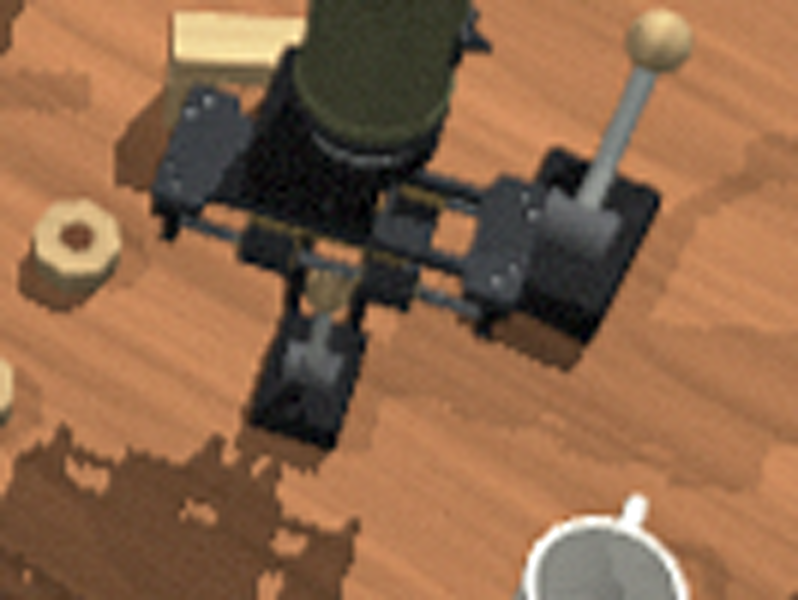

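The knob sits between the fingers with the rod near vertical, at crop (328,290). Next I release, check the lever in both views, and look at the tray from close by.

```bash
python3 - <<'E'
from h import *
import pickle
gripper_to(.06); p=np.array(state()["position"]); line_to(p+[0,0,.22],vel=.25)
a=np.array([.545,-.0925,.36]); R=best(a,down(np.radians(-53.5))); reach(a,R); gripper_to(.08)
st=state(); w=snapshot("wrist"); T=snapshot("top");S=snapshot("scene"); pickle.dump((np.array(st["position"]),np.array(st["tool_rot"]),w,T,S,R),open("w.pkl","wb"))
print(st["position"],st["t"],w["tool_from_camera"])
c=T["color"][190:250,160:240];d=S["color"][220:280,320:400]
cv2.imwrite("pics/w1.png",w["color"]);cv2.imwrite("pics/lev2.png",cv2.resize(np.hstack([c,d]),(800,300),interpolation=cv2.INTER_CUBIC))
E
```

```text
[ 0.54500839 -0.0925271   0.3599943 ] 12.2083 [[ 2.51641867e-04 -9.67331079e-01 -2.53516311e-01  6.83945382e-02]
 [ 9.99999626e-01  4.53153251e-04 -7.36471154e-04  2.58995003e-04]
 [ 8.27293176e-04 -2.53516031e-01  9.67330831e-01 -1.62682826e-01]
 [ 0.00000000e+00  0.00000000e+00  0.00000000e+00  1.00000000e+00]]
```

View pics/w1.png

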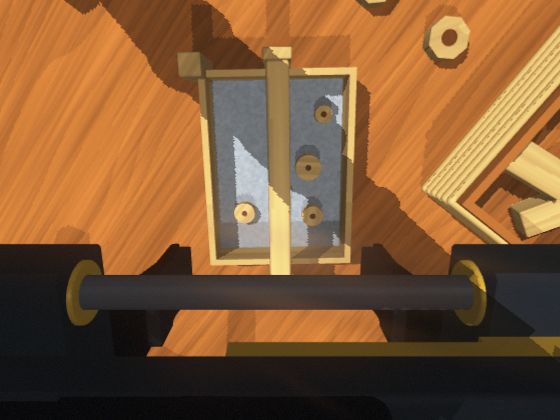

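View pics/lev2.png

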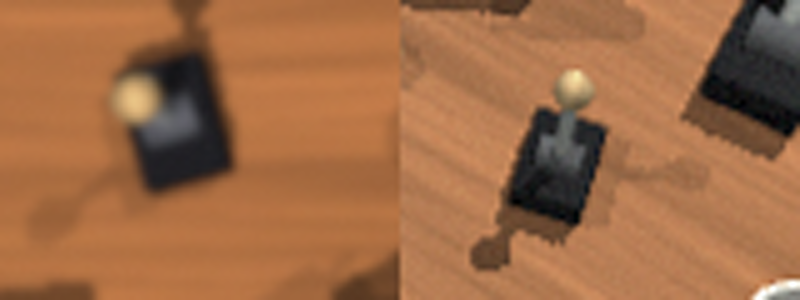

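The wrist view shows the bar's centre line from (278,65) to (280,265), the rim corners, the post at (192,65) and the four discs. The lever picture shows the knob above the base.

```bash
python3 - <<'E'
from h import *
import pickle
p,Rt,w,T,S,R=pickle.load(open("w.pkl","rb"))
a=ray(T,[(187,210)]);b=ray(S,[(355,238)])
A=np.c_[a[1][0],-b[1][0]];k=np.linalg.lstsq(A,b[0]-a[0],rcond=None)[0]
print("knob",a[0]+k[0]*a[1][0],b[0]+k[1]*b[1][0])
M=np.eye(4);M[:3,:3]=Rt;M[:3,3]=p;M=np.linalg.inv(M@np.array(w["tool_from_camera"]))
w["rvec"]=cv2.Rodrigues(M[:3,:3])[0].ravel();w["tvec"]=M[:3,3]
B=plane(w,[(278,65),(280.5,262)],.13);d=B[1]-B[0];print("bar",B[:,:2],np.linalg.norm(d),np.degrees(np.arctan2(d[1],d[0])))
C=plane(w,[(204,70),(357,67),(350,263),(211,265)],.055)[:,:2]
print("rim",C,C.mean(0),[np.linalg.norm(C[i]-C[i-1]).round(3) for i in range(4)])
for i,j in((0,3),(1,2)): v=C[j]-C[i];print(np.degrees(np.arctan2(v[1],v[0])))
print("post",plane(w,[(190,64)],.085))
E
```

```text
knob [0.49749261 0.31590763 0.10135467] [0.49661265 0.31730967 0.10155248]
bar [[ 0.47740226  0.00239655]
 [ 0.60545717 -0.16526467]] 0.2109700132499968 -52.628429359291594
rim [[ 0.40458433 -0.0470123 ]
 [ 0.54914656  0.0641432 ]
 [ 0.70172478 -0.13447334]
 [ 0.55109785 -0.24969219]] [ 0.55163838 -0.09175866] [np.float64(0.25), np.float64(0.182), np.float64(0.25), np.float64(0.19)]
-54.13753450049383
-52.468351083092756
post [[ 0.39500224 -0.05043987  0.085     ]]
```

Rim 250×190 and bar agree: centre (0.551,-0.0925), yaw −53°. The knob is over the hinge. I'll check the tipping IK before gripping.

```bash
cat >> h.py <<'E'
YAW=np.radians(-53.); G0=np.array([.551,-.0925,.115]); d_=YAW+np.radians(225)
AX=np.cross([0,0,1],[np.cos(d_),np.sin(d_),0])
def tip(R,deg,G):
    Rf=cv2.Rodrigues(AX*np.radians(deg))[0]@R; return np.array(G)+Rf@[0,0,.019],Rf
E
python3 - <<'E'
from h import *
R0=best(G0,down(YAW))
for nm,R in(("same",R0),("half",R0@np.diag([-1,-1,1.]))):
  q=ik(*tip(R,0,G0));print(nm,"grasp",None if q is None else np.round(q))
  for x in(.45,.5,.55,.6,.65):
    for z in(.3,.36,.42):
      q=ik(*tip(R,40,[x,-.0925,z])); print(x,z,None if q is None else np.round(q))
E
```

```text
same grasp [ 22.  14. -17. 104.   5.  62.  40.]
0.45 0.3 None
0.45 0.36 None
0.45 0.42 None
0.5 0.3 None
0.5 0.36 None
0.5 0.42 None
0.55 0.3 None
0.55 0.36 None
0.55 0.42 None
0.6 0.3 [ 25. -14. -17. 119.  -6.  35.  48.]
0.6 0.36 [ 25. -16. -16. 113.  -6.  42.  48.]
0.6 0.42 [ 25. -16. -16. 107.  -6.  49.  48.]
0.65 0.3 [ 25.  -7. -18. 113.  -1.  33.  43.]
0.65 0.36 [ 25.  -9. -18. 108.  -2.  41.  44.]
0.65 0.42 [ 25. -10. -17. 102.  -3.  47.  45.]
half grasp [  14.   13.   -8.  105.    2.   62. -138.]
0.45 0.3 None
0.45 0.36 None
0.45 0.42 None
0.5 0.3 None
0.5 0.36 None
0.5 0.42 None
0.55 0.3 None
0.55 0.36 None
0.55 0.42 None
0.6 0.3 [  45.  -15.  -34.  118.  -17.   35. -123.]
0.6 0.36 [  44.  -17.  -31.  113.  -16.   43. -124.]
0.6 0.42 [  24.  -16.  -15.  107.   -6.   49. -132.]
0.65 0.3 [  41.   -8.  -33.  113.   -6.   33. -133.]
0.65 0.36 [  39.   -9.  -30.  108.   -7.   41. -132.]
0.65 0.42 [  37.  -10.  -28.  102.   -6.   47. -132.]
```

```bash
python3 - <<'E'
from h import *
import pickle
R=best(G0,down(YAW)); t,_=tip(R,0,G0)
reach(t+[0,0,.09],R); print("touch",line_to(t+[0,0,.001],R,vel=.12,max_force=10))
gripper_to(0,60); s=state();print("w",s["grip_width"],s["grasp_force"],s["contact_force"])
line_to(t+[0,0,.245],R,vel=.12); s=state();print(s["contact_force"],s["moment"],s["t"])
for x,a in((.62,12),(.66,28),(.66,42)):
    P,Rf=tip(R,a,[x,-.0925,.36]); print(a,line_to(P,Rf,vel=.05)); 
sleep(1); s=state();print(s["grip_width"],s["grasp_force"],s["contact_force"],s["t"])
for n in("wrist","scene"):
    s=snapshot(n); cv2.imwrite(f"pics/{n}2.png",s["color"])
E
```

```text
touch False
w 0.023658400485189097 59.970493046566844 [-1.23818026 -0.76905175  0.65752362]
[ 0.80891741  0.14044898 -4.19692694] [ 0.03102412 -0.14918457 -0.02990933] 17.125
12 False
28 False
42 False
0.02326017142285276 59.96407454833388 [ 0.1670456   0.56424076 -4.62794382] 21.2
```

View pics/wrist2.png

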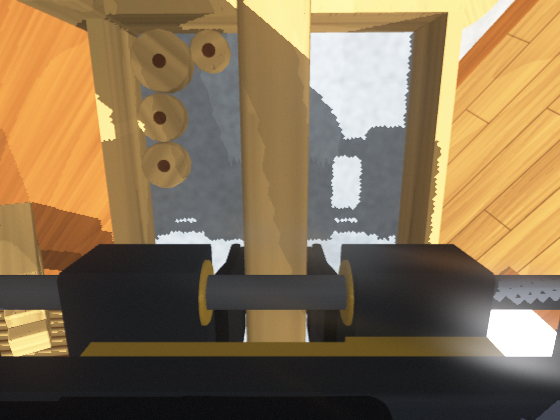

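View pics/scene2.png

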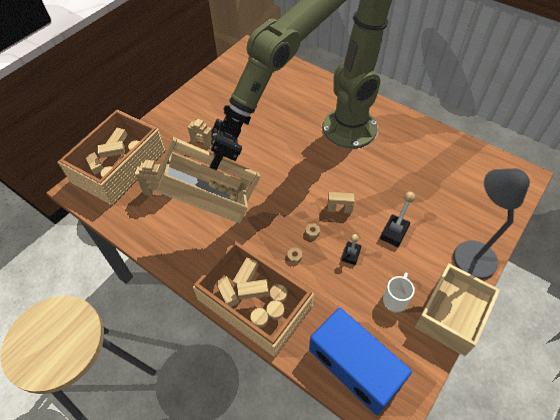

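The wrist view shows all four discs in the post corner: (160,60), (208,50), (162,118) and (165,165). The farthest is about 87 mm from the corner at (130,30). The scene view shows the tray held clear, the lever upright at (354,245), and the bystanders unmoved.

```bash
python3 -c "
from h import *
sleep(.5);print(max(map(abs,state()['dq'])));print(hand_in())"
```

```text
0.1001311550380686
the job is handed in; nothing more can be done
None
```

The job is handed in, with no verdict returned: the lever stands straight up, and the tray is held in the air tipped 42° with all four discs in the post corner. In the last camera views nothing had spilled and the other things looked unmoved.

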